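# Tuck the story stick under the keeper and hold it for drilling

### The job

The woodturner's story stick needs its hanging hole at the red cross: lay the stick on the drilling deck, cross side up, and slide its cross end in under the wooden keeper leaf, without lifting the leaf, until the end butts squarely against the stop batten and the cross sits right under the tip of the drill bit. Finish while holding it there, with the robot pressing the stick down flat and firmly on the deck, as for drilling; do not knock the bit, and leave everything else on the bench where it is.

Things in the scene. Friction and masses are not known exactly. Their poses are not given: they have to be found in the camera images.
- stick: Loose story stick: a thin pale wooden slat 240 x 40 x 6 mm (about 45 g), flat on the bench left or right of the drilling station, with dark pencil ticks along one edge and a red cross near one end. Origin: centre of its underside; x along its length to the cross end (which points away from the robot at the start), z up through the marked face.
- cross (a point): Middle of the red cross (30 mm diagonal) on the stick's top face, on its centreline, 30 mm from the cross end (90 mm from the stick's origin along x).
- stick_end (a point): Middle of the lower edge of the stick's cross end, 120 mm from its origin along x; the end that goes under the leaf.
- station: Drilling station fixed to the bench, its place and yaw vary: a plywood deck with stop batten, keeper leaf and a column drill stand carrying an upright blue rotary tool (off). Origin: under the deck's centre at bench height; x points from the deck's front edge (robot side) to the batten, z up. The bit is at x = 40 mm, y = 0. In front of the bit (smaller x) the space above the deck is free.
- batten_face (a point): Foot of the stop batten's upright face, in its middle, on the deck's top: x = 70 mm, y = 0, z = 18 mm in the station frame. The face looks to -x; the batten is 40 (x) x 190 (y) mm and 9 mm high above the deck, brown wood, fixed.
- tool_body (a point): Centre of the underside of the blue rotary tool, straight above the bit, 78 mm above the deck's top. The tool is 52 mm across and 203 mm tall, held in a 64 mm clamp ring on a black arm 172 to 208 mm above the deck, which runs back to the column. Keep the gripper's body clear of it.
- column_foot (a point): Foot of the steel column (20 mm diameter, 400 mm tall, on a 64 mm round flange), on the deck behind the batten: x = 150, y = 62 mm in the station frame. A feed lever with a black ball sticks out near it above the arm; a small rack of spare bits stands on the other rear corner.
- deck: The station's plywood deck, 360 (x) x 200 (y) x 18 mm, lying on the bench: its top is 18 mm above the bench and is free from its front edge (x = -180 in the station frame) to the batten. Same origin and axes as the station.
- bit: The drill bit, 3 mm diameter, pointing straight down, 27 mm of it showing below the collet nut (14 mm diameter). It is fixed and does not turn. Origin: its tip.
- bit_tip (a point): Tip of the drill bit: 33 mm above the deck's top, so 27 mm above the top of the stick when it lies on the deck; 30 mm in front of the batten's face.
- leaf_lip (a point): Middle of the lower edge of the keeper leaf's front lip: x = 52 mm in the station frame, 12 mm behind the bit. The leaf, dark hardwood 50 (x) x 150 (y) x 10 mm, hinged at its rear edge, lies on top of the batten and laps 18 mm out over the deck towards the robot: a slot 9 mm high and 18 mm deep above the deck for the 6 mm stick.
- leaf (a joint): Angle of the keeper leaf (rad): 0 lying flat on the batten, positive as its lip is lifted (50 mm from the hinge). It lies by its own weight (55 g) only.
- blank: Loose square turning blank, brown wood, 180 x 42 x 42 mm, lying on the other side of the station from the stick. Origin: centre of its underside. Leave alone.
- gouge: Loose turning gouge with dark handle, about 390 mm long, 31 mm high, lying on the bench at the right. Origin: under its middle. Leave alone.
- chuck: Loose steel four-jaw lathe chuck, 100 mm diameter, 61 mm high. Origin: centre of its underside. Leave alone.
- goblet: Loose turned goblet, pale wood, 62 mm diameter, 125 mm high. Origin: centre of its foot. Leave alone.
- wax_tin: Loose tin with yellow label, 84 mm diameter, 55 mm high. Origin: centre of its underside. Leave alone.
- bottle: Loose green bottle with white cap, 62 mm diameter, 190 mm high. Origin: centre of its underside. Leave alone.
- sanding_block: Loose cork sanding block, 110 x 62 x 32 mm. Origin: centre of its underside. Leave alone.
Mind the look-alikes: they are no part of the job. Of the things that look like the stick, the smaller one is meant.

How it is judged:
At the end, for the whole second after the job is handed in: Stick flat on the deck (0.03 rad), marked face up, end under the leaf within 4 mm of the batten, square within 0.09 rad; cross within 5 mm of the point under the bit tip; leaf down (under 0.04 rad); fingers on the stick (over 2 N), which bears on the deck with over 3 N, still (horizontal distance between cross and bit_tip below 0.005 m and x of stick_end in the frame of station above 0.066 m and angle between the x axis of stick and the x axis of station, either way round below 0.09 rad and angle between stick's own z axis and vertical below 0.03 rad and z of stick_end in the frame of station below 0.0205 m and value of joint leaf below 0.04 rad and contact force between stick and deck above 3 N and contact force between the fingers and stick above 2 N and linear speed of stick below 0.02 m/s); the arm keeps its last pose, push and grip.
It fails at once if the keeper leaf is lifted (over 0.08 rad, 4 mm at its lip) (value of joint leaf above 0.08 rad).
It fails at once if the drill bit is knocked (over 2 N) (contact force between bit and anything else above 2 N).
It fails at once if another thing on the bench is shifted by over 20 mm (distance of any of blank, gouge, chuck, goblet, wax_tin, bottle, sanding_block from where it was at the start of the episode above 0.02 m).
It also fails if it takes over 48 s, if anything falls off the work surface, if the arm or the gripper's body presses on something with over 40 N, if the wrist force passes 120 N, or if a joint passes its speed limit or range.

### The arm

A 6-joint arm with a two-finger parallel gripper is mounted at the origin on the work surface. World frame = base frame: x ahead of the robot, y to its left, z up, the work surface at z = 0. Lengths are in m, angles in rad, forces in N, time in s.
With the tool pointing down it reaches from about 0.325 to 0.9 m from the base axis. Payload 3.5 kg.
Tool frame: the origin (TCP) lies on the front face of the gripper's body, between the roots of the fingers; the fingertips stand 73 mm ahead of it and the grasp point (between the pads) lies 54 mm ahead of it; z points along the fingers, y is the line along which they close (so a half turn about z gives the same grasp; the last joint's range is limited). The gripper opens to 85 mm and grips with 20 to 120 N. Pads are 22 mm wide; open, the fingers measure 114 mm over their backs; the gripper's body (76 mm by 85 mm) begins 54 mm behind the grasp point. The pads swing forward as they close: fully open they stand 13 mm farther back than shut.
Start: joints at [-1.261, 0.276, -0.026, 1.268, 0, 1.467], TCP at [0.251, -0.573, 0.304] pointing down, gripper open.
Joint ranges: [-3.12, 3.12], [-0.85, 1.88], [-1.08, 1.24], [-1.95, 2.15], [-1.57, 1.53], [-3.14, 3.14]. Speed limits (rad/s): [2.57, 2.57, 3.14, 3.14, 3.14, 3.14].

### API

Orientations are given as a unit quaternion [x, y, z, w].
In Python, from plant import readout, vision, arm gives the robot as it stands.
- The arm moves only by the shell command python3 -m creep 'ROWS' [FORCE]. ROWS is a JSON object whose one key "steps" holds a list of rows, each an object of numbers: "fingers": the closure, from 0 (fully open) to 1 (shut); "tx", "ty", "tz": the shift along the tool's x, y, z in units of 30 mm (1.0 is 30 mm); "twist": the turn about the tool's z in units of 5 degrees (1.0 is 5 degrees). A call has 1 to 12 rows; each row shifts and turns the commanded pose from where the row before left it, along the tool's axes as they then stand; what a row does not reach is not made up. A row lasts 1/12 s, in which the tool goes at most 41.7 mm and 7.16 degrees, less where a joint would pass 70% of its speed; a pose out of reach is approached as far as the arm can. A call is refused whole if a number of a shift passes 1 or a number of a turn 1, either way. A call with a gripper value outside its range is refused whole. The fingers move at their own pace and stop on an object; FORCE is the grip in N (left out, the last holds). Time passes only in rows, so rows that do not move let the fingers close. It gives the time, the measured TCP pose, the force, the opening and the grip force at its end, in the units of the state.
- readout.observe(): the state, without advancing time (a new reading comes with each control period).
- vision.read_camera(name): name is "scene" or "side" or "wrist"; returns the picture (400x640x3 uint8, red, green, blue); there is no depth.
- vision.get_calibration(name): a dict with "mtx" (3x3 intrinsics, pixels), "R" (3x3) and "t" (3): a world point X has camera coordinates R X + t. Camera axes: x right, y down, z forward; pixel columns grow to the right and rows downward; lengths in m; the calibration is good to about 2 mm. A picture is of the moment at which its call begins: read the wrist's pose just before it. get_calibration takes no time and is no camera call; for the wrist camera it gives the pose at the moment of the call.
- arm.hand_in(): hands the job in; it is judged then, once.
The state is a dict: "clock": time; "joint_positions": joint angles; "dq": joint speeds; "joint_efforts": joint torques, N m; "tcp_pos": TCP position; "orientation": TCP orientation; "contact_force": force on the tool from outside, world axes, zero at the start; "torque": the same for the moment, N m; "opening": finger opening in m; "grip_force": force on a finger pad.
Only numpy, scipy, OpenCV 4.12 (cv2) and the standard library are available. Lean on these libraries where they do the work, as an engineer would, in place of code of your own. Each camera call takes 0.05 s, during which the arm holds its last target. There are 200 camera calls.

## Working session

There is one attempt and no reset: what is moved stays moved. The work goes in short steps, Python scripts to look and compute and a shell command to move; the robot and the scene stay as the last step left them, time stands still between calls to the robot, and variables do not carry over. Pictures are saved under pics/ and viewed, at most 10 in all, crops included, and the job is handed in when it is done.

```bash
mkdir -p pics; ls
python3 - <<'E'
from plant import readout, vision, arm
import cv2,numpy as np
s=readout.observe();print(s)
for n in ["scene","side"]:
    im=vision.read_camera(n);cv2.imwrite(f"pics/{n}0.png",im[:,:,::-1]);c=vision.get_calibration(n);print(n,c)
    np.savez(f"{n}0.npz",im=im,**c)
E
```

```text
pics
{'clock': 0.0, 'joint_positions': array([-1.26142029e+00,  2.77168586e-01, -2.78721619e-02,  1.26799921e+00,
       -5.33150364e-05,  1.46739192e+00]), 'dq': array([-0.00128261, -0.00113649, -0.00092054,  0.0010072 ,  0.00097668,
        0.00141426]), 'joint_efforts': array([ 5.06398355e-04, -4.45507765e+01,  2.95204639e+01,  1.65456010e-02,
       -1.78832931e-05, -4.23864932e-06]), 'tcp_pos': array([ 0.25051425, -0.5719304 ,  0.30274153]), 'orientation': array([ 9.78776412e-01,  2.04927976e-01, -1.41842974e-04, -1.11312879e-03]), 'contact_force': array([ 0.51371418,  0.34557842, -0.75028259]), 'torque': array([-0.00378426,  0.00714595,  0.03908085]), 'grip_force': 0.0, 'opening': 0.08577004288636608}
scene {'mtx': array([[415.94706614,   0.        , 319.99502772],
       [  0.        , 415.94706614, 202.48722197],
       [  0.        ,   0.        ,   1.        ]]), 'R': array([[-0.18160904,  0.98336577, -0.00315042],
       [ 0.8129581 ,  0.14833392, -0.56311294],
       [-0.55327867, -0.10482756, -0.82637394]]), 't': array([ 0.07115633, -0.31125861,  1.52395059])}
side {'mtx': array([[474.38221012,   0.        , 323.46756451],
       [  0.        , 474.38221012, 197.78302128],
       [  0.        ,   0.        ,   1.        ]]), 'R': array([[-0.98776157, -0.15595994,  0.00189326],
       [-0.08305924,  0.51569831, -0.85273467],
       [ 0.1320161 , -0.84245579, -0.52234088]]), 't': array([0.47217652, 0.10993942, 1.75139184])}
```

View pics/scene0.png

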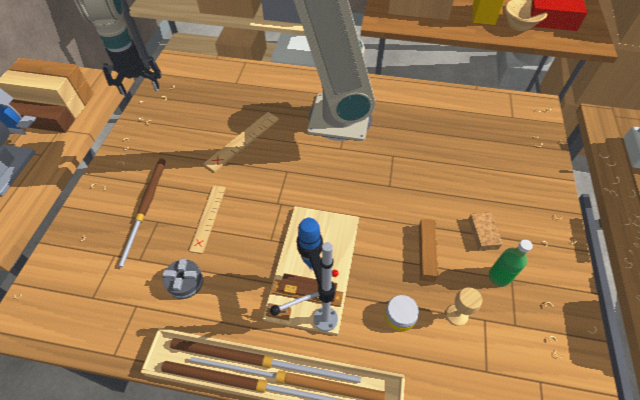

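View pics/side0.png

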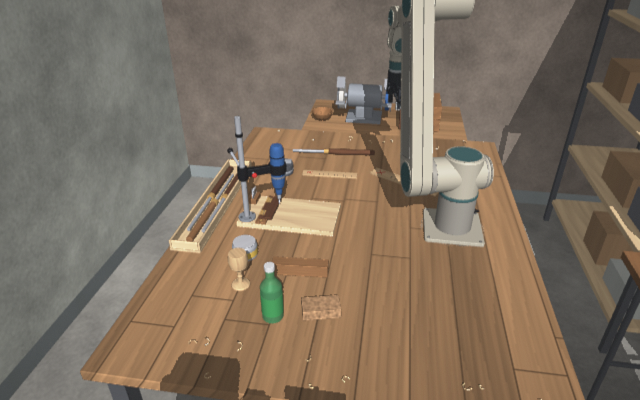

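The scene view shows two ticked sticks with red crosses, at about (208,220) and (240,142). The deck is at about (310,265), with the blue tool at (309,240) and the blank at (428,248). Next I'll measure the sizes to tell the real stick from the look-alike.

```bash
cat > h.py <<'E'
import numpy as np,cv2
def ray(c,px,z):
    K,R,t=c["mtx"],c["R"],c["t"]
    px=np.atleast_2d(np.asarray(px,float))
    d=np.c_[px,np.ones(len(px))]@np.linalg.inv(K).T@R
    o=-R.T@t
    return o+d*((z-o[2])/d[:,2])[:,None]
def proj(c,X):
    p=(np.atleast_2d(X)@c["R"].T+c["t"])@c["mtx"].T
    return p[:,:2]/p[:,2:]
E
python3 - <<'E'
from h import *
for n in ["scene","side"]:
    c=np.load(n+"0.npz");im=c["im"];hsv=cv2.cvtColor(im,cv2.COLOR_RGB2HSV);lab=cv2.cvtColor(im,cv2.COLOR_RGB2LAB)
    pts={"scene":[(208,215),(212,200),(240,142),(345,235),(290,235),(180,200),(198,243),(250,200)],"side":[(330,175),(300,215),(320,225),(340,190)]}[n]
    for p in pts: print(n,p,im[p[1],p[0]],hsv[p[1],p[0]])
    m=((hsv[:,:,2]>170)&(hsv[:,:,1]<125)&(hsv[:,:,0]<30)).astype(np.uint8)
    if n=="scene": print("cross px", [ (k) for k in [ray(c,[198,243],.006),ray(c,[217,159],.006)]])
    m=cv2.morphologyEx(m,cv2.MORPH_CLOSE,np.ones((3,3)))
    cs,_=cv2.findContours(m,0,1)
    for k in cs:
        if cv2.contourArea(k)>150:
            r=cv2.minAreaRect(k);b=ray(c,cv2.boxPoints(r),.006)
            w=ray(c,k[:,0],.006)[:,:2].astype(np.float32);rw=cv2.minAreaRect(w)
            print(n,cv2.contourArea(k),np.round(r[0]),np.round(rw[0],4),np.round(rw[1],4),rw[2])
    cv2.imwrite(f"pics/m_{n}.png",np.vstack([m*255]))
    if n=="scene":
        crop=np.hstack([cv2.resize(im[100:340,190:370],None,fx=2.2,fy=2.2,interpolation=cv2.INTER_CUBIC)[:,:,::-1],cv2.cvtColor(cv2.resize(m[100:340,190:370]*255,None,fx=2.2,fy=2.2),cv2.COLOR_GRAY2BGR)])
        cv2.imwrite("pics/crop1.png",crop)
E
```

```text
scene (208, 215) [230 195 127] [ 20 114 230]
scene (212, 200) [229 190 125] [ 19 116 229]
scene (240, 142) [234 199 130] [ 20 113 234]
scene (345, 235) [239 217 155] [ 22  90 239]
scene (290, 235) [233 209 145] [ 22  96 233]
scene (180, 200) [187 135  81] [ 15 145 187]
scene (198, 243) [223  80  45] [  6 204 223]
scene (250, 200) [165 121  73] [ 16 142 165]
cross px [array([[ 0.59364093, -0.3280497 ,  0.006     ]]), array([[ 0.27471872, -0.37573896,  0.006     ]])]
scene 160.0 [311. 392.] [0.9313 0.0758] [0.0131 0.22  ] 2.3382012844085693
scene 497.0 [308. 358.] [0.8768 0.0406] [0.5098 0.0575] 89.49512481689453
scene 2079.5 [264. 373.] [ 0.9075 -0.0479] [0.5938 0.1136] 89.63221740722656
scene 341.0 [305. 308.] [0.7314 0.0218] [0.0469 0.0859] 10.401847839355469
scene 175.0 [281. 300.] [ 0.7185 -0.0465] [0.0311 0.0801] 10.396366119384766
scene 345.5 [471. 298.] [0.6208 0.4576] [0.0618 0.0581] 61.77843475341797
scene 195.5 [608. 268.] [0.4549 0.84  ] [0.0123 0.2415] 89.76836395263672
scene 3281.0 [313. 269.] [0.597  0.0212] [0.2049 0.366 ] 89.02093505859375
scene 832.5 [207. 219.] [ 0.5
[... 649 characters left out ...]
 0.2499] 8.709436416625977
side 688.0 [322. 326.] [0.395  0.5479] [0.1086 0.2276] 11.079513549804688
side 315.5 [283. 315.] [0.5131 0.5221] [0.0255 0.3103] 2.735908269882202
side 182.0 [626. 226.] [-0.6371 -0.1023] [0.0329 0.2808] 0.20386342704296112
side 2222.5 [468. 265.] [-0.0318  0.0808] [0.8413 0.2878] 85.25179290771484
side 1066.0 [195. 231.] [0.9335 0.0691] [0.131  0.9352] 2.714078664779663
side 6151.5 [255. 256.] [0.5781 0.1308] [1.2909 0.4379] 88.27394104003906
side 358.0 [292. 143.] [ 0.7328 -0.6006] [0.0853 0.3598] 2.6071927547454834
side 277.0 [329. 135.] [ 0.5354 -0.7967] [0.2208 0.3322] 38.66522216796875
side 5841.0 [453. 100.] [-0.0427 -2.7161] [5.0038 0.7391] 85.0263900756836
```

View pics/crop1.png

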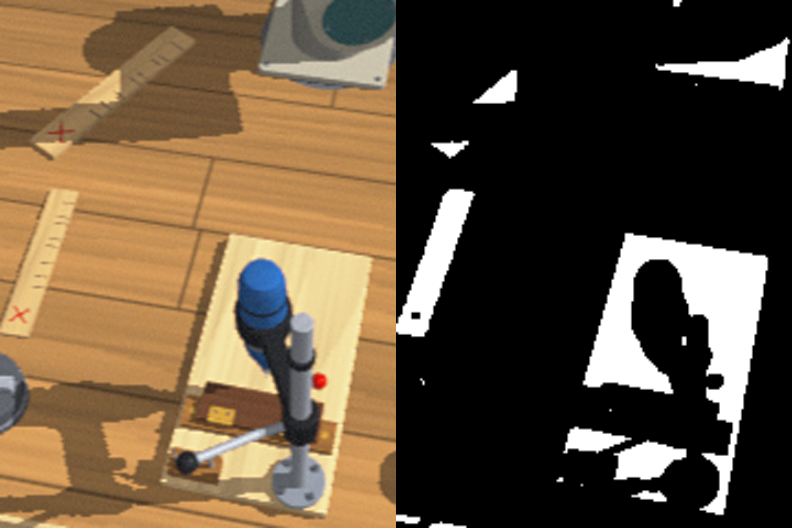

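The crop shows the fully lit stick near (208,219) and a longer look-alike half in shadow near (240,135). The first measures 241 x 43 mm, so it is the one that's meant. Next come the line fits for the stick and the deck.

Run:
```python
from h import *
c=np.load("scene0.npz");im=c["im"];hsv=cv2.cvtColor(im,cv2.COLOR_RGB2HSV)
print("cam",-c["R"].T@c["t"])
m=((hsv[:,:,2]>170)&(hsv[:,:,1]<125)&(hsv[:,:,0]<30)).astype(np.uint8)
m=cv2.morphologyEx(m,cv2.MORPH_CLOSE,np.ones((3,3)))
cs,_=cv2.findContours(m,0,1)
for k in cs:
    mm=cv2.moments(k)
    if cv2.contourArea(k)<800: continue
    cx=mm["m10"]/mm["m00"];cy=mm["m01"]/mm["m00"]
    if abs(cx-207)<5:
        print("stick centroid",ray(c,[cx,cy],.006))
        w=ray(c,k[:,0],.006)[:,:2].astype(np.float32);v=cv2.fitLine(w,2,0,.01,.01).ravel();print(v,np.degrees(np.arctan2(v[1],v[0])))
    if abs(cx-313)<8:
        ap=cv2.approxPolyDP(cv2.convexHull(k),4,True)[:,0];print(ap);print(np.round(ray(c,ap,.018),4))
        w=ray(c,k[:,0],.018)[:,:2]
        q=cv2.minAreaRect(w.astype(np.float32));print(q)
        # edges: left(y min) and right(y max) within x range, front
        for name,sel in [("right",(w[:,1]>w[:,1].max()-.03)&(w[:,0]>.45)&(w[:,0]<.7)),("left",(w[:,0]>.45)&(w[:,0]<.62)&(w[:,1]<-.05)),("front",(w[:,0]<.45)&(w[:,1]>-.06)&(w[:,1]<.11))]:
            v=cv2.fitLine(w[sel].astype(np.float32),cv2.DIST_HUBER,0,.001,.001).ravel();print(name,sel.sum(),v)
red=((hsv[:,:,0]<9)|(hsv[:,:,0]>172))&(hsv[:,:,1]>150)&(hsv[:,:,2]>150)
ys,xs=np.nonzero(red[225:260,180:220]);print("cross",ray(c,[xs.mean()+180,ys.mean()+225],.006),len(xs))
```

```text
cam [1.1091322  0.13594954 1.08430348]
stick centroid [[ 0.51003005 -0.32890458  0.006     ]]
[ 0.9994028   0.03455378  0.5072433  -0.32880816] 1.9801799
cross [[ 0.59211262 -0.32898812  0.006     ]] 8
```

```bash
python3 -m creep '{"steps":[{"tx":0.87,"ty":-0.355},{"tx":0.87,"ty":-0.355},{"tx":0.87,"ty":-0.355},{"tx":0.87,"ty":-0.355},{"tx":0.87,"ty":-0.355},{"tx":0.87,"ty":-0.355},{"tx":0.87,"ty":-0.355},{"tx":0.87,"ty":-0.355},{"tx":0.87,"ty":-0.355},{"tx":0.87,"ty":-0.355},{"tx":0.87,"ty":-0.355},{"tx":0.87,"ty":-0.355}]}'
python3 -m creep '{"steps":[{"twist":0.87},{"twist":0.87},{"twist":0.87},{"twist":0.87},{"twist":0.86},{"fingers":0},{"fingers":0}]}'
python3 - <<'E'
from h import *
from plant import readout,vision
import cv2
s=readout.observe();print(s["tcp_pos"],s["orientation"],s["clock"])
c=vision.get_calibration("wrist");im=vision.read_camera("wrist");np.savez("wrist1.npz",im=im,**c);cv2.imwrite("pics/w1.png",im[:,:,::-1])
print("cam",-c["R"].T@c["t"],c["R"],c["mtx"])
c=np.load("scene0.npz");im=c["im"];hsv=cv2.cvtColor(im,cv2.COLOR_RGB2HSV)
m=((hsv[:,:,2]>170)&(hsv[:,:,1]<125)&(hsv[:,:,0]<30)).astype(np.uint8)
k=max([k for k in cv2.findContours(cv2.morphologyEx(m,cv2.MORPH_CLOSE,np.ones((3,3))),0,1)[0] if cv2.pointPolygonTest(k,(345,235),False)>0],key=cv2.contourArea)
w=ray(c,k[:,0],.018)[:,:2];ap=cv2.approxPolyDP(cv2.convexHull(k),4,True)[:,0];print(np.round(ray(c,ap,.018)[:,:2],4))
for name,sel in [("right",(w[:,1]>.08)&(w[:,0]>.45)&(w[:,0]<.7)),("left",(w[:,0]>.45)&(w[:,0]<.62)&(w[:,1]<-.05)),("front",(w[:,0]<.45)&(w[:,1]>-.06)&(w[:,1]<.11))]:
    v=cv2.fitLine(w[sel].astype(np.float32),cv2.DIST_HUBER,0,.001,.001).ravel();print(name,sel.sum(),v)
E
```

```text
[ 0.25056384 -0.57195722  0.30285765] [ 9.78773599e-01  2.04941901e-01 -1.04023899e-04 -1.02420659e-03] 0.1
cam [ 0.31976223 -0.54154516  0.37155796] [[ 0.4015131  -0.91585157 -0.00176847]
 [-0.87521875 -0.38426686  0.29382159]
 [-0.26977653 -0.11642542 -0.95585864]] [[288.57963507   0.         318.84048291]
 [  0.         288.57963507 197.13020403]
 [  0.           0.           1.        ]]
[[ 0.4225 -0.0758]
 [ 0.4269  0.1236]
 [ 0.7838  0.1192]
 [ 0.7834  0.0932]
 [ 0.654  -0.0786]]
right 122 [ 0.999324   -0.03676247  0.56016666  0.1221687 ]
left 52 [ 0.9997717  -0.02136571  0.5175546  -0.0759975 ]
front 55 [0.01653973 0.9998632  0.42327052 0.00605537]schema error: expected keys fingers, tx, ty, tz, twist
schema error: expected keys fingers, tx, ty, tz, twist
```

View pics/w1.png

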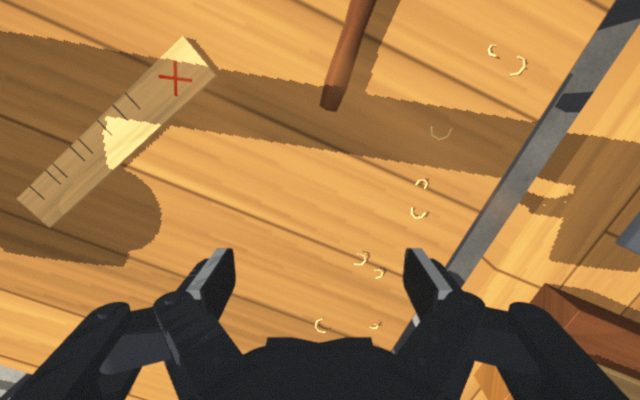

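All five keys are required, so both moves were refused and the arm hasn't moved. This wrist view is from the start pose: it shows the look-alike at (120,130), the gouge handle at (345,50), and the finger tips at (232,255) and (408,255). I'm resending the rows in full.

```bash
python3 -m creep '{"steps":[{"fingers":0,"tx":0.87,"ty":-0.355,"tz":0,"twist":0},{"fingers":0,"tx":0.87,"ty":-0.355,"tz":0,"twist":0},{"fingers":0,"tx":0.87,"ty":-0.355,"tz":0,"twist":0},{"fingers":0,"tx":0.87,"ty":-0.355,"tz":0,"twist":0},{"fingers":0,"tx":0.87,"ty":-0.355,"tz":0,"twist":0},{"fingers":0,"tx":0.87,"ty":-0.355,"tz":0,"twist":0},{"fingers":0,"tx":0.87,"ty":-0.355,"tz":0,"twist":0},{"fingers":0,"tx":0.87,"ty":-0.355,"tz":0,"twist":0},{"fingers":0,"tx":0.87,"ty":-0.355,"tz":0,"twist":0},{"fingers":0,"tx":0.87,"ty":-0.355,"tz":0,"twist":0},{"fingers":0,"tx":0.87,"ty":-0.355,"tz":0,"twist":0},{"fingers":0,"tx":0.87,"ty":-0.355,"tz":0,"twist":0}]}'
python3 -m creep '{"steps":[{"fingers":0,"tx":0,"ty":0,"tz":0.5,"twist":0.87},{"fingers":0,"tx":0,"ty":0,"tz":0.5,"twist":0.87},{"fingers":0,"tx":0,"ty":0,"tz":0.5,"twist":0.87},{"fingers":0,"tx":0,"ty":0,"tz":0.5,"twist":0.87},{"fingers":0,"tx":0,"ty":0,"tz":0.5,"twist":0.86},{"fingers":0,"tx":0,"ty":0,"tz":0.5,"twist":0},{"fingers":0,"tx":0,"ty":0,"tz":0,"twist":0},{"fingers":0,"tx":0,"ty":0,"tz":0,"twist":0}]}'
python3 - <<'E'
from h import *
from plant import readout,vision
s=readout.observe();print(s["tcp_pos"],s["orientation"],s["clock"])
c=vision.get_calibration("wrist");im=vision.read_camera("wrist");np.savez("wrist1.npz",im=im,**c);cv2.imwrite("pics/w2.png",im[:,:,::-1])
print("cam",-c["R"].T@c["t"])
E
```

```text
clock: 1.15
tcp_pos: [0.487, -0.3285, 0.3036]
orientation: [0.979, 0.205, -0.0, -0.0]
contact_force: [-0.2, -0.6, 0.2]
opening: 0.0852
grip_force: 0.0
clock: 1.82
tcp_pos: [0.4856, -0.3292, 0.2128]
orientation: [1.0, 0.017, -0.001, -0.001]
contact_force: [-0.7, 0.5, 0.4]
opening: 0.0852
grip_force: 0.0
[ 0.48562068 -0.32916366  0.21282562] [ 9.99851596e-01  1.71624564e-02 -1.12327725e-03 -9.86867363e-04] 1.8167
cam [ 0.56120224 -0.32628896  0.2813385 ]
```

View pics/w2.png

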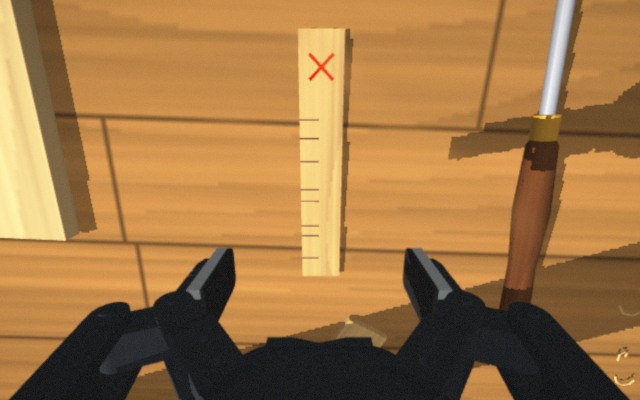

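The wrist view shows the stick from about (324,28) down to (321,276), with the cross at (321,67). The deck's front right corner is at (68,240), and the open fingers straddle the stick's line.

```bash
cat >> h.py <<'E'
def stick(c,z=.006,thr=(150,135),near=None):
    """pale slat in a wrist view: its edges (fit), axis, cross; world"""
    im=c["im"];hsv=cv2.cvtColor(im,cv2.COLOR_RGB2HSV)
    red=((hsv[:,:,0]<8)|(hsv[:,:,0]>172))&(hsv[:,:,1]>150)&(hsv[:,:,2]>140)
    ys,xs=np.nonzero(red);cr=ray(c,[xs.mean(),ys.mean()],z)[0]
    return cr,(xs.mean(),ys.mean(),len(xs))
E
python3 - <<'E'
from h import *
c=np.load("wrist1.npz");im=c["im"];hsv=cv2.cvtColor(im,cv2.COLOR_RGB2HSV)
print(stick(c))
for p in [(322,150),(322,230),(280,150),(360,200),(345,100),(348,100),(322,270)]: print(p,im[p[1],p[0]],hsv[p[1],p[0]])
m=((hsv[:,:,1]<128)&(hsv[:,:,2]>190)).astype(np.uint8);m[:,:270]=0;m[:,380:]=0
m=cv2.morphologyEx(m,cv2.MORPH_CLOSE,np.ones((5,5)))
k=max(cv2.findContours(m,0,1)[0],key=cv2.contourArea)
w=ray(c,k[:,0],.006)[:,:2].astype(np.float32);r=cv2.minAreaRect(w);print(r);print(cv2.boxPoints(r))
E
```

```text
(array([ 0.59541421, -0.32590285,  0.006     ]), (np.float64(320.35460992907804), np.float64(66.80851063829788), 141))
(322, 150) [246 210 130] [ 21 120 246]
(322, 230) [241 202 123] [ 20 125 241]
(280, 150) [218 151  83] [ 15 158 218]
(360, 200) [212 149  81] [ 16 158 212]
(345, 100) [128  91  52] [ 15 151 128]
(348, 100) [139 100  56] [ 16 152 139]
(322, 270) [243 203 126] [ 20 123 243]
((0.5059360265731812, -0.32910221815109253), (0.2378288358449936, 0.0389731228351593), 1.964767336845398)
[[ 0.3864234  -0.3137041 ]
 [ 0.38775963 -0.3526543 ]
 [ 0.62544864 -0.34450033]
 [ 0.6241124  -0.30555013]]
```

```bash
python3 -m creep '{"steps":[{"fingers":0.35,"tx":0,"ty":0,"tz":0.8,"twist":0},{"fingers":0.35,"tx":0,"ty":0,"tz":0.8,"twist":0},{"fingers":0.35,"tx":0,"ty":0,"tz":0.8,"twist":0},{"fingers":0.35,"tx":0,"ty":0,"tz":0.8,"twist":0},{"fingers":0.35,"tx":0,"ty":0,"tz":0.7,"twist":0},{"fingers":0.35,"tx":0,"ty":0,"tz":0.4,"twist":0},{"fingers":0.35,"tx":0,"ty":0,"tz":0,"twist":0},{"fingers":0.35,"tx":0,"ty":0,"tz":0,"twist":0}]}' 25
python3 -m creep '{"steps":[{"fingers":0.35,"tx":0,"ty":0,"tz":0.1,"twist":0},{"fingers":0.35,"tx":0,"ty":0,"tz":0.1,"twist":0},{"fingers":0.35,"tx":0,"ty":0,"tz":0,"twist":0}]}'
```

```text
clock: 2.53
tcp_pos: [0.4867, -0.3301, 0.0855]
orientation: [1.0, 0.017, 0.0, 0.0]
contact_force: [-0.6, -0.7, -0.1]
opening: 0.0555
grip_force: 0.0
clock: 2.78
tcp_pos: [0.4869, -0.3303, 0.0798]
orientation: [1.0, 0.017, 0.001, 0.001]
contact_force: [0.4, -0.3, 0.2]
opening: 0.0556
grip_force: 0.0
```

```bash
python3 -m creep '{"steps":[{"fingers":0.35,"tx":0,"ty":0,"tz":0.1,"twist":0},{"fingers":0.35,"tx":0,"ty":0,"tz":0.1,"twist":0},{"fingers":0.35,"tx":0,"ty":0,"tz":0.05,"twist":0},{"fingers":0.35,"tx":0,"ty":0,"tz":0,"twist":0}]}' 25
python3 -m creep '{"steps":[{"fingers":0.45,"tx":0,"ty":0,"tz":0,"twist":0},{"fingers":0.48,"tx":0,"ty":0,"tz":0,"twist":0},{"fingers":0.48,"tx":0,"ty":0,"tz":0,"twist":0}]}'
python3 - <<'E'
from h import *
from plant import vision
im=vision.read_camera("wrist");cv2.imwrite("pics/w3.png",im[200:340,160:480,::-1])
E
```

```text
clock: 3.12
tcp_pos: [0.4861, -0.3295, 0.0709]
orientation: [1.0, 0.017, -0.0, -0.0]
contact_force: [0.3, 0.2, 0.5]
opening: 0.0556
grip_force: 0.0
clock: 3.37
tcp_pos: [0.4864, -0.3298, 0.0715]
orientation: [1.0, 0.017, 0.0, 0.0]
contact_force: [-0.1, -0.2, 0.1]
opening: 0.0443
grip_force: 0.0
```

View pics/w3.png

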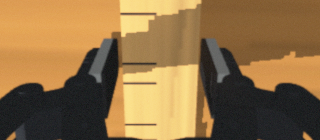

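The crop shows both fingertips just outside the stick's edges (about columns 115 and 205), at bench level, so I can close the fingers.

```bash
python3 -m creep '{"steps":[{"fingers":0.6,"tx":0,"ty":0,"tz":0,"twist":0},{"fingers":0.7,"tx":0,"ty":0,"tz":0,"twist":0},{"fingers":0.7,"tx":0,"ty":0,"tz":0,"twist":0},{"fingers":0.7,"tx":0,"ty":0,"tz":0,"twist":0}]}' 40
python3 -m creep '{"steps":[{"fingers":0.7,"tx":0,"ty":0,"tz":-0.3,"twist":0},{"fingers":0.7,"tx":0,"ty":0,"tz":-0.6,"twist":0},{"fingers":0.7,"tx":0,"ty":0,"tz":-0.6,"twist":0},{"fingers":0.7,"tx":0,"ty":0,"tz":0,"twist":0}]}'
```

```text
clock: 3.75
tcp_pos: [0.4866, -0.33, 0.0718]
orientation: [1.0, 0.017, 0.0, 0.0]
contact_force: [0.3, 0.3, 2.8]
opening: 0.0383
grip_force: 40.5
clock: 4.08
tcp_pos: [0.4882, -0.3313, 0.1201]
orientation: [1.0, 0.017, 0.002, 0.002]
contact_force: [1.2, -1.4, 0.6]
opening: 0.0386
grip_force: 40.3
```

Grasp is good: 38.3 mm opening against the 40 mm slat. Now I'll carry it over the front of the deck.

```bash
python3 -m creep '{"steps":[{"fingers":0.7,"tx":-0.5,"ty":-0.5,"tz":0,"twist":0},{"fingers":0.7,"tx":0,"ty":-1,"tz":0,"twist":0},{"fingers":0.7,"tx":0,"ty":-1,"tz":0,"twist":0},{"fingers":0.7,"tx":0,"ty":-1,"tz":0,"twist":0},{"fingers":0.7,"tx":0,"ty":-1,"tz":0,"twist":0},{"fingers":0.7,"tx":0,"ty":-1,"tz":0,"twist":0},{"fingers":0.7,"tx":0,"ty":-1,"tz":0,"twist":0},{"fingers":0.7,"tx":0,"ty":-1,"tz":0,"twist":0},{"fingers":0.7,"tx":0,"ty":-1,"tz":0,"twist":0},{"fingers":0.7,"tx":0,"ty":-1,"tz":0,"twist":0},{"fingers":0.7,"tx":0,"ty":-1,"tz":0,"twist":0},{"fingers":0.7,"tx":0,"ty":-0.8,"tz":0,"twist":0}]}'
python3 -m creep '{"steps":[{"fingers":0.7,"tx":0,"ty":-0.4,"tz":0,"twist":0.6},{"fingers":0.7,"tx":0,"ty":0,"tz":0,"twist":0},{"fingers":0.7,"tx":0,"ty":0,"tz":0,"twist":0},{"fingers":0.7,"tx":0,"ty":0,"tz":0,"twist":0}]}'
python3 - <<'E'
from h import *
from plant import readout,vision
s=readout.observe();print(s["tcp_pos"],s["orientation"])
for n in ["wrist","side","scene"]:
    c=vision.get_calibration(n);im=vision.read_camera(n);np.savez(n+"4.npz",im=im,**c);cv2.imwrite(f"pics/{n}4.png",im[:,:,::-1])
E
```

```text
clock: 5.08
tcp_pos: [0.4588, 0.0104, 0.1161]
orientation: [1.0, 0.017, -0.0, -0.0]
contact_force: [-0.2, 0.5, -1.2]
opening: 0.0385
grip_force: 40.3
clock: 5.42
tcp_pos: [0.4594, 0.02, 0.1163]
orientation: [1.0, -0.009, -0.0, 0.0]
contact_force: [0.5, -0.2, -0.1]
opening: 0.0385
grip_force: 40.3
[0.45938113 0.02004577 0.11627887] [ 9.99960907e-01 -8.83943097e-03 -5.04059241e-05  2.14439802e-04]
```

View pics/wrist4.png

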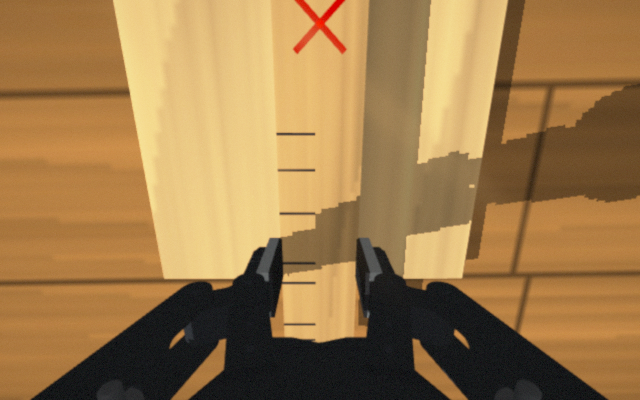

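The wrist view shows the stick gripped and aligned over the deck, with the cross at (320,22). The deck's left edge runs (115,0)-(163,277), its right edge about (508,0)-(463,277), and its front edge is row 277. I'll lower to just above the deck, then measure the stick against the deck in one view.

```bash
python3 -m creep '{"steps":[{"fingers":0.7,"tx":0,"ty":0,"tz":0.3,"twist":0},{"fingers":0.7,"tx":0,"ty":0,"tz":0.3,"twist":0},{"fingers":0.7,"tx":0,"ty":0,"tz":0.25,"twist":0},{"fingers":0.7,"tx":0,"ty":0,"tz":0,"twist":0},{"fingers":0.7,"tx":0,"ty":0,"tz":0,"twist":0}]}'
cat > rel.py <<'E'
from h import *
from plant import readout,vision
import sys
s=readout.observe();tcp=s["tcp_pos"]
c=vision.get_calibration("wrist");im=vision.read_camera("wrist");c["im"]=im
cv2.imwrite("pics/"+sys.argv[1]+".png",im[:,:,::-1])
zt=float(sys.argv[2]) if len(sys.argv)>2 else .024
lab=cv2.cvtColor(im,cv2.COLOR_RGB2LAB).astype(float)
def edge(p0,p1,half=12,rows=range(40,230,3)):
    # strongest Lab step along rows near the guess line p0-p1, robust line
    out=[]
    for r in rows:
        x=p0[0]+(p1[0]-p0[0])*(r-p0[1])/(p1[1]-p0[1]);a=int(x)-half
        g=np.abs(cv2.GaussianBlur(lab[r-1:r+2,a-4:a+2*half+5],(1,3),0).mean(0));d=np.abs(np.diff(g,axis=0)).sum(1)[4:-4]
        k=d.argmax();out.append((a+k+.5,r))
    return np.array(out,float)
def fit(px,z):
    w=ray(c,px,z)[:,:2].astype(np.float32);v=cv2.fitLine(w,cv2.DIST_HUBER,0,.0005,.001).ravel()
    return v*np.sign(v[0]) if 0 else v
lines=eval(sys.argv[3])
for n,(p0,p1,z) in lines.items():
    e=edge(p0,p1);v=fit(e,z);w=ray(c,e,z)[:,:2]
    res=(w-v[2:])@np.array([-v[1],v[0]])
    print(n,"yaw %.2f"%np.degrees(np.arctan(v[1]/v[0])),"y at x=.45,.55,.6443:",np.round(v[3]+(np.array([.45,.55,.6443])-v[2])*v[1]/v[0],4),"mad %.4f"%np.median(abs(res)))
print("tcp",tcp,"cross",stick(c,zt),"toolyaw %.2f"%np.degrees(2*np.arctan2(s["orientation"][1],s["orientation"][0])))
E
python3 rel.py w5 .025 '{"dl":((115,0),(163,277),.018),"dr":((508,0),(463,277),.018),"sl":((272,0),(282,270),.025),"sr":((369,0),(359,270),.025)}'
```

```text
clock: 5.98
tcp_pos: [0.4588, 0.0204, 0.0899]
orientation: [1.0, -0.009, -0.001, -0.0]
contact_force: [-0.7, -0.6, -0.3]
opening: 0.0387
grip_force: 42.5
dl yaw -6.38 y at x=.45,.55,.6443: [0.1151 0.1039 0.0933] mad 0.0019
dr yaw 1.18 y at x=.45,.55,.6443: [-0.0608 -0.0587 -0.0568] mad 0.0031
sl yaw -1.12 y at x=.45,.55,.6443: [0.0408 0.0388 0.037 ] mad 0.0001
sr yaw -1.15 y at x=.45,.55,.6443: [ 0.0012 -0.0008 -0.0027] mad 0.0001
tcp [0.45882206 0.02035479 0.08986646] cross (array([0.56690326, 0.0184921 , 0.025     ]), (np.float64(319.5462287104623), np.float64(24.434306569343065), 822)) toolyaw -1.07
```

View pics/w5.png

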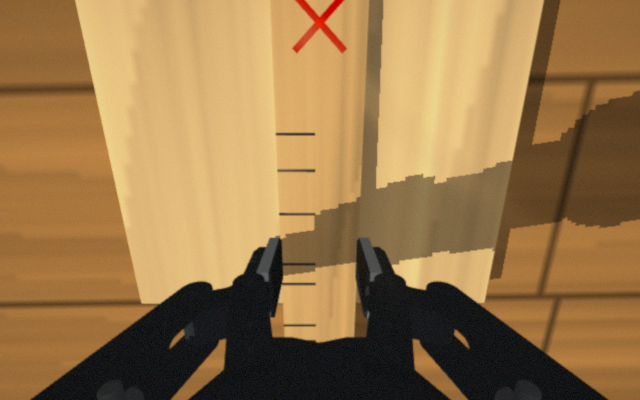

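The picture shows the stick low over the deck, with a narrow shadow on its right. The deck edges have moved to (75,0)-(141,303) on the left and (544,0)-(487,302) on the right, so I'll refit with those.

```bash
python3 rel.py w6 .025 '{"dl":((76,0),(141,303),.018),"dr":((545,0),(487,302),.018),"sl":((272,0),(282,270),.025),"sr":((369,0),(359,270),.025)}'
python3 - <<'E'
from h import *
im=cv2.imread("pics/w6.png");lab=cv2.cvtColor(im,cv2.COLOR_BGR2LAB).astype(float)
from plant import vision
c=vision.get_calibration("wrist")
pts=[]
for x in list(range(150,190,4))+list(range(455,482,4)):
    col=lab[285:320,x-1:x+2].mean(1);d=np.abs(np.diff(col,axis=0)).sum(1);pts.append((x,285+d.argmax()+.5))
w=ray(c,pts,.018);print(np.round(w[:,:2],4).tolist())
v=cv2.fitLine(w[:,:2].astype(np.float32),cv2.DIST_HUBER,0,.0005,.001).ravel();print(v,"x at y=.02",v[2]+(.02-v[3])*v[0]/v[1],"yaw",-np.degrees(np.arctan(v[0]/v[1])))
E
```

```text
dl yaw -0.91 y at x=.45,.55,.6443: [0.1234 0.1218 0.1203] mad 0.0001
dr yaw -0.87 y at x=.45,.55,.6443: [-0.074  -0.0755 -0.0769] mad 0.0001
sl yaw -1.04 y at x=.45,.55,.6443: [0.0407 0.0389 0.0372] mad 0.0001
sr yaw -1.06 y at x=.45,.55,.6443: [ 0.0011 -0.0008 -0.0025] mad 0.0001
tcp [0.45884325 0.02042399 0.09001157] cross (array([0.56697234, 0.01853798, 0.025     ]), (np.float64(319.59558823529414), np.float64(24.455882352941178), 816)) toolyaw -1.06
[[0.4238, 0.1196], [0.4258, 0.1169], [0.4285, 0.1141], [0.4298, 0.1115], [0.4318, 0.1089], [0.4338, 0.1063], [0.4357, 0.1036], [0.4376, 0.101], [0.4396, 0.0985], [0.4402, 0.0961], [0.4368, -0.0556], [0.4348, -0.0581], [0.4327, -0.0607], [0.4307, -0.0632], [0.4286, -0.0658], [0.4266, -0.0683], [0.4245, -0.0709]]
[0.00974993 0.9999525  0.43183312 0.03929333] x at y=.02 0.431645 yaw -0.5586386
```

The stick's centreline is 4.3 mm to the right of the deck's, and the yaws agree to 0.2°. I'll shift it left, then settle it onto the deck.

```bash
python3 -m creep '{"steps":[{"fingers":0.7,"tx":0,"ty":-0.145,"tz":0,"twist":-0.03},{"fingers":0.7,"tx":0,"ty":0,"tz":0.03,"twist":0},{"fingers":0.7,"tx":0,"ty":0,"tz":0,"twist":0},{"fingers":0.7,"tx":0,"ty":0,"tz":0,"twist":0}]}'
python3 -m creep '{"steps":[{"fingers":0.7,"tx":0,"ty":0,"tz":0.03,"twist":0},{"fingers":0.7,"tx":0,"ty":0,"tz":0,"twist":0},{"fingers":0.7,"tx":0,"ty":0,"tz":0,"twist":0}]}'
```

```text
clock: 6.42
tcp_pos: [0.4594, 0.025, 0.0899]
orientation: [1.0, -0.008, -0.0, 0.0]
contact_force: [0.6, 0.0, -0.6]
opening: 0.0384
grip_force: 42.5
clock: 6.67
tcp_pos: [0.4596, 0.0249, 0.0894]
orientation: [1.0, -0.008, 0.0, -0.0]
contact_force: [-1.0, 0.9, 3.8]
opening: 0.0386
grip_force: 44.6
```

```bash
python3 -m creep '{"steps":[{"fingers":0.7,"tx":0.3,"ty":0,"tz":0,"twist":0},{"fingers":0.7,"tx":0.4,"ty":0,"tz":0,"twist":0},{"fingers":0.7,"tx":0.4,"ty":0,"tz":0,"twist":0},{"fingers":0.7,"tx":0.3,"ty":0,"tz":0,"twist":0},{"fingers":0.7,"tx":0,"ty":0,"tz":0,"twist":0},{"fingers":0.7,"tx":0,"ty":0,"tz":0,"twist":0}]}'
python3 rel.py w7 .024 '{"dl":((76,0),(141,303),.018),"dr":((545,0),(487,302),.018),"sl":((272,0),(282,270),.024),"sr":((369,0),(359,270),.024)}'
```

```text
clock: 7.17
tcp_pos: [0.5025, 0.024, 0.0895]
orientation: [1.0, -0.008, 0.001, 0.0]
contact_force: [0.6, -0.6, 0.4]
opening: 0.0385
grip_force: 42.6
dl yaw -0.89 y at x=.45,.55,.6443: [0.1234 0.1218 0.1204] mad 0.0001
dr yaw -0.82 y at x=.45,.55,.6443: [-0.0741 -0.0755 -0.0769] mad 0.0001
sl yaw -0.25 y at x=.45,.55,.6443: [0.0445 0.0441 0.0437] mad 0.0001
sr yaw -0.75 y at x=.45,.55,.6443: [0.0051 0.0038 0.0026] mad 0.0006
tcp [0.50250791 0.02404111 0.08952652] cross (array([0.61128242, 0.02355718, 0.024     ]), (np.float64(316.8770186335404), np.float64(24.078260869565216), 805)) toolyaw -0.90
```

View pics/w7.png

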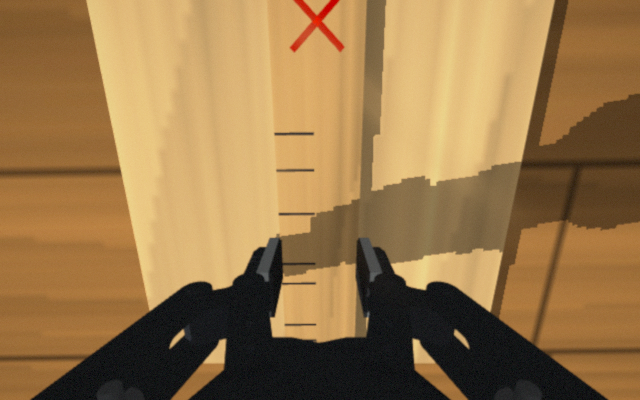

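The wrist view shows the stick on the deck with the cross at (317,24), but the right-edge fit looks disturbed by the shadow. I'll check the widths along the stick numerically, because they show any pitch.

Run:
```python
from h import *
from plant import vision
c=vision.get_calibration("wrist")
for f in ["w6","w7"]:
    im=cv2.imread(f"pics/{f}.png");lab=cv2.cvtColor(im,cv2.COLOR_BGR2LAB).astype(float)
    for r in [60,85,110,120,150,190,225]:
        o=[]
        for lo,hi in [(262,292),(350,380)]:
            g=lab[r-2:r+3,lo:hi].mean(0);d=np.abs(np.diff(g,axis=0)).sum(1)
            ks=[k for k in range(1,len(d)-1) if d[k]>=d[k-1] and d[k]>d[k+1] and d[k]>4]
            o.append([(lo+k+.5,int(d[k])) for k in ks])
        print(f,r,o)
```

```text
w6 60 [[(268.5, 4), (272.5, 13)], [(354.5, 6), (357.5, 4), (365.5, 28)]]
w6 85 [[(273.5, 12)], [(352.5, 4), (364.5, 23)]]
w6 110 [[(274.5, 13), (279.5, 4)], [(351.5, 4), (354.5, 4), (356.5, 4), (363.5, 27), (369.5, 4)]]
w6 120 [[(274.5, 14)], [(351.5, 5), (354.5, 4), (356.5, 5), (363.5, 28), (369.5, 4), (377.5, 36)]]
w6 150 [[(275.5, 13)], [(351.5, 4), (354.5, 5), (361.5, 29), (376.5, 59)]]
w6 190 [[(277.5, 12)], [(360.5, 35), (375.5, 9)]]
w6 225 [[(279.5, 9), (284.5, 4)], [(351.5, 4), (358.5, 5)]]
w7 60 [[(269.5, 10)], [(353.5, 4), (357.5, 4), (364.5, 29)]]
w7 85 [[(271.5, 9)], [(363.5, 20)]]
w7 110 [[(267.5, 4), (272.5, 11)], [(351.5, 5), (353.5, 5), (356.5, 4), (362.5, 23)]]
w7 120 [[(272.5, 8)], [(352.5, 5), (356.5, 5), (362.5, 26)]]
w7 150 [[(269.5, 4), (274.5, 9)], [(351.5, 5), (353.5, 5), (360.5, 28), (372.5, 55)]]
w7 190 [[(269.5, 5), (276.5, 8)], [(359.5, 37), (370.5, 29), (376.5, 10)]]
w7 225 [[(278.5, 9)], [(357.5, 7), (362.5, 5)]]
```

Run:
```python
from h import *
for f in ["w6","w7"]:
    im=cv2.imread(f"pics/{f}.png");g=cv2.cvtColor(im,cv2.COLOR_BGR2GRAY).astype(float)[:,288:308].mean(1)
    d=cv2.GaussianBlur(g[:,None],(1,41),0).ravel()-g
    o=[]
    for a in [133,169,213,263,283,324]:
        s=np.clip(d[a-5:a+6],0,None);o.append(round(float((s*np.arange(a-5,a+6)).sum()/s.sum()),2))
    hsv=cv2.cvtColor(im,cv2.COLOR_BGR2HSV);red=((hsv[:,:,0]<8)|(hsv[:,:,0]>172))&(hsv[:,:,1]>150)
    red[:, :250]=0;red[:,400:]=0;ys,xs=np.nonzero(red);xl=[xs[ys==r].min() for r in (20,40,48)];xr=[xs[ys==r].max() for r in (20,40,48)]
    print(f,o,ys.max(),xl,xr,sum(1 for y in ys if y<=60))
```

```text
w6 [133.72, 170.15, 213.76, 264.13, 283.58, 324.91] 52 [np.int64(314), np.int64(300), np.int64(293)] [np.int64(325), np.int64(339), np.int64(345)] 816
w7 [133.33, 169.85, 213.54, 263.82, 283.13, 324.23] 370 [np.int64(312), np.int64(296), np.int64(291)] [np.int64(321), np.int64(338), np.int64(342)] 805
```

The tick rows moved by less than 0.7 px, so the pitch hasn't changed and the stick is still flat. I'll correct the small yaw and lateral error and slide in.

```bash
python3 -m creep '{"steps":[{"fingers":0.7,"tx":0,"ty":0.025,"tz":0.02,"twist":0.07},{"fingers":0.7,"tx":0.2,"ty":0,"tz":0,"twist":0},{"fingers":0.7,"tx":0.25,"ty":0,"tz":0,"twist":0},{"fingers":0.7,"tx":0.25,"ty":0,"tz":0,"twist":0},{"fingers":0.7,"tx":0.1,"ty":0,"tz":0,"twist":0},{"fingers":0.7,"tx":0,"ty":0,"tz":0,"twist":0},{"fingers":0.7,"tx":0,"ty":0,"tz":0,"twist":0}]}'
python3 rel.py w8 .024 '{"dl":((92,0),(155,303),.018),"dr":((555,0),(494,302),.018),"sl":((266,0),(282,270),.024)}'
```

```text
clock: 7.8
tcp_pos: [0.5062, 0.024, 0.0891]
orientation: [1.0, -0.011, -0.021, 0.0]
contact_force: [-46.3, 0.8, 67.6]
opening: 0.0386
grip_force: 79.9
dl yaw -2.06 y at x=.45,.55,.6443: [0.1252 0.1216 0.1182] mad 0.0003
dr yaw -0.86 y at x=.45,.55,.6443: [-0.074  -0.0755 -0.0769] mad 0.0001
sl yaw -0.75 y at x=.45,.55,.6443: [0.0449 0.0436 0.0424] mad 0.0001
tcp [0.50617197 0.02397921 0.08906035] cross (array([0.61100162, 0.02289332, 0.024     ]), (np.float64(316.91288343558284), np.float64(23.739877300613497), 815)) toolyaw -1.23
```

Blocked: the force is far too high at TCP x = 0.506, about 30 mm short of where the batten should be. I'll use the wrench's line of action and the fixed cameras to find the contact before moving.

Run:
```python
from h import *
from plant import readout,vision
s=readout.observe();F=s["contact_force"];T=s["torque"];print(F,T,s["tcp_pos"],s["joint_positions"],s["opening"])
p0=np.cross(F,T)/(F@F)
for z in (-.09,-.07,-.06,0,.07): 
    k=(z-p0[2])/F[2];print("z",z,"line pt rel (if torque at TCP)",np.round(p0+k*F,4))
ims=[]
for n,(x0,y0) in {"side":(180,100),"scene":(230,150)}.items():
    im=vision.read_camera(n);c=vision.get_calibration(n);np.savez(n+"8.npz",im=im,**c)
    ims.append(cv2.resize(im[y0:y0+150,x0:x0+160],None,fx=2.5,fy=3.9 if 0 else 2.5,interpolation=cv2.INTER_CUBIC)[:,:,::-1])
cv2.imwrite("pics/both8.png",np.hstack(ims))
```

```text
[-45.81955868   0.36653185  66.13880789] [ 0.10488095 10.11776658 -0.04282873] [0.50615301 0.02398874 0.08907109] [-7.89449704e-02  3.06787905e-01 -4.96595130e-01  8.09737560e-01
 -3.06143365e-03  3.08427028e+00] 0.03856999684436786
z -0.09 line pt rel (if torque at TCP) [-0.0906  0.0007 -0.09  ]
z -0.07 line pt rel (if torque at TCP) [-0.1045  0.0008 -0.07  ]
z -0.06 line pt rel (if torque at TCP) [-0.1114  0.0008 -0.06  ]
z 0 line pt rel (if torque at TCP) [-0.153   0.0012  0.    ]
z 0.07 line pt rel (if torque at TCP) [-0.2015  0.0016  0.07  ]
```

View pics/both8.png

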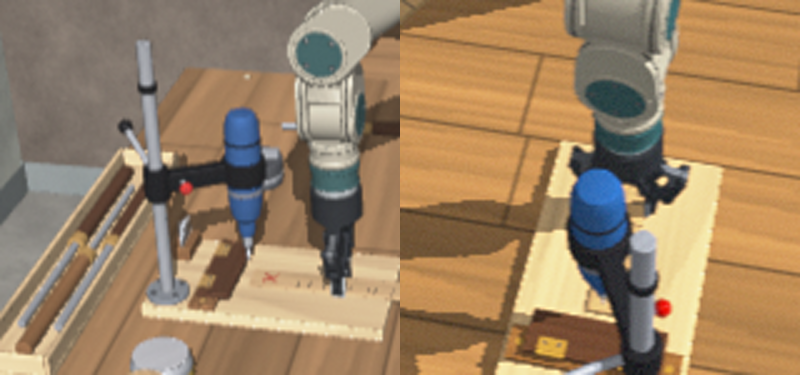

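The side crop shows the cross at (270,278), short of the dark leaf at (225,275), with nothing else touching the gripper. So the stick or fingertips are jamming on the deck under too much preload: the forward push makes the arm sag into it. I'll back off the forward command, take off the preload and go lighter.

```bash
python3 -m creep '{"steps":[{"fingers":0.7,"tx":-0.3,"ty":0,"tz":0,"twist":0},{"fingers":0.7,"tx":0,"ty":0,"tz":0,"twist":0}]}'
python3 -m creep '{"steps":[{"fingers":0.7,"tx":-0.25,"ty":0,"tz":0,"twist":0},{"fingers":0.7,"tx":0,"ty":0,"tz":0,"twist":0}]}'
```

```text
clock: 8.12
tcp_pos: [0.5085, 0.0238, 0.0893]
orientation: [1.0, -0.011, -0.007, -0.0]
contact_force: [-18.6, 1.2, 32.1]
opening: 0.0387
grip_force: 60.1
clock: 8.28
tcp_pos: [0.5069, 0.0236, 0.0894]
orientation: [1.0, -0.011, -0.001, -0.0]
contact_force: [-5.0, 1.4, 14.7]
opening: 0.0387
grip_force: 50.3
```

```bash
python3 -m creep '{"steps":[{"fingers":0.7,"tx":0,"ty":0,"tz":-0.03,"twist":0},{"fingers":0.7,"tx":0,"ty":0,"tz":0,"twist":0},{"fingers":0.7,"tx":0,"ty":0,"tz":0,"twist":0}]}'
python3 -m creep '{"steps":[{"fingers":0.7,"tx":0,"ty":0,"tz":-0.02,"twist":0},{"fingers":0.7,"tx":0,"ty":0,"tz":0,"twist":0},{"fingers":0.7,"tx":0,"ty":0,"tz":0,"twist":0}]}'
python3 rel.py w9 .024 '{"dl":((93,0),(155,303),.018),"dr":((556,0),(494,302),.018),"sl":((268,0),(283,270),.024),"sr":((369,0),(357,270),.024)}'
python3 - <<'E'
from h import *
for f in ["w6","w7","w9"]:
    im=cv2.imread(f"pics/{f}.png");g=cv2.cvtColor(im,cv2.COLOR_BGR2GRAY).astype(float)[:,288:308].mean(1)
    d=cv2.GaussianBlur(g[:,None],(1,41),0).ravel()-g
    print(f,[round(float((np.clip(d[a-5:a+6],0,None)*np.arange(a-5,a+6)).sum()/np.clip(d[a-5:a+6],0,None).sum()),2) for a in [133,169,213,263,283,324]])
E
```

```text
clock: 8.53
tcp_pos: [0.5078, 0.0234, 0.0894]
orientation: [1.0, -0.011, -0.001, -0.0]
contact_force: [-4.1, 0.3, 8.3]
opening: 0.0386
grip_force: 46.9
clock: 8.78
tcp_pos: [0.5086, 0.0233, 0.0895]
orientation: [1.0, -0.011, -0.0, -0.0]
contact_force: [-0.3, -0.4, 0.7]
opening: 0.0382
grip_force: 42.7
dl yaw -0.91 y at x=.45,.55,.6443: [0.1234 0.1218 0.1203] mad 0.0001
dr yaw -0.78 y at x=.45,.55,.6443: [-0.0742 -0.0755 -0.0768] mad 0.0001
sl yaw -0.61 y at x=.45,.55,.6443: [0.0441 0.043  0.042 ] mad 0.0001
sr yaw -0.82 y at x=.45,.55,.6443: [0.0046 0.0031 0.0018] mad 0.0001
tcp [0.50858256 0.02325231 0.08947697] cross (array([0.6171137 , 0.02210874, 0.024     ]), (np.float64(316.8840399002494), np.float64(23.908977556109726), 802)) toolyaw -1.25
w6 [133.72, 170.15, 213.76, 264.13, 283.58, 324.91]
w7 [133.33, 169.85, 213.54, 263.82, 283.13, 324.23]
w9 [133.39, 169.93, 213.58, 263.8, 283.12, 324.16]
```

```bash
python3 -m creep '{"steps":[{"fingers":0.7,"tx":0,"ty":0,"tz":-0.015,"twist":0},{"fingers":0.7,"tx":0.15,"ty":0,"tz":0,"twist":0},{"fingers":0.7,"tx":0.15,"ty":0,"tz":0,"twist":0},{"fingers":0.7,"tx":0,"ty":0,"tz":0,"twist":0},{"fingers":0.7,"tx":0,"ty":0,"tz":0,"twist":0}]}'
python3 -m creep '{"steps":[{"fingers":0.7,"tx":0.15,"ty":0,"tz":0,"twist":0},{"fingers":0.7,"tx":0.15,"ty":0,"tz":0,"twist":0},{"fingers":0.7,"tx":0,"ty":0,"tz":0,"twist":0},{"fingers":0.7,"tx":0,"ty":0,"tz":0,"twist":0}]}'
```

```text
clock: 9.25
tcp_pos: [0.5183, 0.023, 0.0903]
orientation: [1.0, -0.011, -0.0, 0.0]
contact_force: [-0.8, -0.9, -1.0]
opening: 0.0386
grip_force: 42.5
clock: 9.58
tcp_pos: [0.5281, 0.0228, 0.0907]
orientation: [1.0, -0.011, 0.001, 0.0]
contact_force: [0.4, 0.7, -0.9]
opening: 0.0388
grip_force: 42.5
```

```bash
python3 -m creep '{"steps":[{"fingers":0.7,"tx":0.1,"ty":0,"tz":0.01,"twist":0},{"fingers":0.7,"tx":0.08,"ty":0,"tz":0,"twist":0},{"fingers":0.7,"tx":0,"ty":0,"tz":0,"twist":0}]}'
python3 -m creep '{"steps":[{"fingers":0.7,"tx":0.07,"ty":0,"tz":0,"twist":0},{"fingers":0.7,"tx":0,"ty":0,"tz":0,"twist":0}]}'
python3 -m creep '{"steps":[{"fingers":0.7,"tx":0.05,"ty":0,"tz":0,"twist":0},{"fingers":0.7,"tx":0,"ty":0,"tz":0,"twist":0}]}'
python3 rel.py w10 .024 '{"dl":((96,0),(159,303),.018),"dr":((560,0),(494,302),.018),"sl":((268,0),(283,270),.024),"sr":((369,0),(357,270),.024)}'
```

```text
clock: 9.83
tcp_pos: [0.5331, 0.0227, 0.0903]
orientation: [1.0, -0.011, 0.0, 0.0]
contact_force: [0.4, 0.0, -0.1]
opening: 0.0384
grip_force: 42.5
clock: 10.0
tcp_pos: [0.5349, 0.0227, 0.0902]
orientation: [1.0, -0.011, 0.0, -0.0]
contact_force: [-0.0, -0.5, -0.6]
opening: 0.0385
grip_force: 42.5
clock: 10.17
tcp_pos: [0.5361, 0.0227, 0.0902]
orientation: [1.0, -0.011, 0.0, -0.0]
contact_force: [0.3, -0.1, -0.8]
opening: 0.0389
grip_force: 42.5
dl yaw -1.14 y at x=.45,.55,.6443: [0.1237 0.1217 0.1199] mad 0.0001
dr yaw -0.88 y at x=.45,.55,.6443: [-0.074  -0.0755 -0.077 ] mad 0.0001
sl yaw -0.62 y at x=.45,.55,.6443: [0.044  0.0429 0.0419] mad 0.0001
sr yaw -0.88 y at x=.45,.55,.6443: [0.0045 0.0029 0.0015] mad 0.0001
tcp [0.53612697 0.02269466 0.09016151] cross (array([0.64492146, 0.02159231, 0.024     ]), (np.float64(316.7721674876847), np.float64(23.950738916256157), 812)) toolyaw -1.25
```

The cross is at (0.645, 0.0216) and the deck's centreline there is at y = 0.0217, so only the butting remains.

```bash
python3 -m creep '{"steps":[{"fingers":0.7,"tx":0.04,"ty":0,"tz":0,"twist":0},{"fingers":0.7,"tx":0,"ty":0,"tz":0,"twist":0}]}'
python3 -m creep '{"steps":[{"fingers":0.7,"tx":0.04,"ty":0,"tz":0,"twist":0},{"fingers":0.7,"tx":0,"ty":0,"tz":0,"twist":0}]}'
python3 -m creep '{"steps":[{"fingers":0.7,"tx":0.04,"ty":0,"tz":0,"twist":0},{"fingers":0.7,"tx":0,"ty":0,"tz":0,"twist":0}]}'
```

```text
clock: 10.38
tcp_pos: [0.5364, 0.0227, 0.09]
orientation: [1.0, -0.011, -0.001, 0.0]
contact_force: [-1.9, 0.1, 1.6]
opening: 0.0384
grip_force: 42.7
clock: 10.55
tcp_pos: [0.5365, 0.0227, 0.0899]
orientation: [1.0, -0.011, -0.002, 0.0]
contact_force: [-5.5, -0.8, 3.4]
opening: 0.0386
grip_force: 42.9
clock: 10.72
tcp_pos: [0.5367, 0.0227, 0.0897]
orientation: [1.0, -0.011, -0.003, 0.0]
contact_force: [-6.6, -0.7, 4.8]
opening: 0.0386
grip_force: 43.1
```

The stick is butted. Next I'll relax the push, let go, and press on the stick's top face with shut fingers, so that the force certainly passes through the stick.

```bash
python3 -m creep '{"steps":[{"fingers":0.7,"tx":-0.06,"ty":0,"tz":0,"twist":0},{"fingers":0.7,"tx":0,"ty":0,"tz":0,"twist":0}]}'
python3 -m creep '{"steps":[{"fingers":0.4,"tx":0,"ty":0,"tz":0,"twist":0},{"fingers":0.4,"tx":0,"ty":0,"tz":0,"twist":0},{"fingers":0.4,"tx":0,"ty":0,"tz":-0.2,"twist":0},{"fingers":0.4,"tx":0,"ty":0,"tz":-0.5,"twist":0},{"fingers":1,"tx":0,"ty":0,"tz":-0.2,"twist":0},{"fingers":1,"tx":0,"ty":0,"tz":0,"twist":0},{"fingers":1,"tx":0,"ty":0,"tz":0,"twist":0},{"fingers":1,"tx":0,"ty":0,"tz":0,"twist":0},{"fingers":1,"tx":0,"ty":0,"tz":0,"twist":0}]}'
python3 rel.py w11 .024 '{"dl":((120,0),(170,277),.018),"dr":((525,0),(480,277),.018),"sl":((278,0),(287,250),.024),"sr":((360,0),(350,250),.024)}'
python3 - <<'E'
from h import *
im=cv2.imread("pics/w11.png");lab=cv2.cvtColor(im,cv2.COLOR_BGR2LAB).astype(float)
for r in (40,120,180):
    d=np.abs(np.diff(lab[r-2:r+3].mean(0),axis=0)).sum(1);print(r,[(i,int(d[i])) for i in range(60,600) if d[i]>8 and d[i]==d[max(0,i-4):i+5].max()])
E
```

```text
clock: 10.88
tcp_pos: [0.5364, 0.0227, 0.0897]
orientation: [1.0, -0.011, -0.001, -0.0]
contact_force: [-3.9, -0.4, 1.4]
opening: 0.0387
grip_force: 42.7
clock: 11.63
tcp_pos: [0.5374, 0.0227, 0.1167]
orientation: [1.0, -0.011, -0.0, -0.0]
contact_force: [-0.5, 0.4, 0.2]
opening: -0.0002
grip_force: 0.0
dl yaw -0.92 y at x=.45,.55,.6443: [0.1236 0.122  0.1205] mad 0.0001
dr yaw -0.81 y at x=.45,.55,.6443: [-0.0744 -0.0758 -0.0771] mad 0.0002
sl yaw -0.87 y at x=.45,.55,.6443: [0.0444 0.0429 0.0414] mad 0.0001
sr yaw -5.76 y at x=.45,.55,.6443: [ 0.0145  0.0044 -0.0051] mad 0.0025
tcp [0.5374137  0.02267016 0.11665209] cross (array([0.64244667, 0.02161057, 0.024     ]), (np.float64(317.260101010101), np.float64(46.78030303030303), 396)) toolyaw -1.25
40 [(126, 54), (277, 11), (312, 40), (322, 42), (356, 34), (369, 61), (507, 61), (521, 44)]
120 [(141, 62), (281, 10), (354, 30), (366, 53), (493, 57), (508, 38), (574, 15)]
180 [(152, 49), (283, 10), (352, 39), (360, 62), (404, 26), (483, 16)]
```

```bash
cat > tick.py <<'E'
from h import *
from plant import vision,readout
import sys
from scipy.signal import find_peaks
c=vision.get_calibration("wrist");im=vision.read_camera("wrist");cv2.imwrite("pics/"+sys.argv[1]+".png",im[:,:,::-1])
g=cv2.cvtColor(im,cv2.COLOR_RGB2GRAY).astype(float)[:,288:308].mean(1)
d=cv2.GaussianBlur(g[:,None],(1,41),0).ravel()-g
pk=[p for p in find_peaks(d,height=15,distance=8)[0] if p>60]
r=[float((np.clip(d[a-4:a+5],0,None)*np.arange(a-4,a+5)).sum()/np.clip(d[a-4:a+5],0,None).sum()) for a in pk]
print("ticks x",np.round(ray(c,[(298,q) for q in r],.024)[:,0],4),np.round(r,1))
hsv=cv2.cvtColor(im,cv2.COLOR_RGB2HSV);red=((hsv[:,:,0]<8)|(hsv[:,:,0]>172))&(hsv[:,:,1]>150)&(hsv[:,:,2]>140);red[150:]=0
ys,xs=np.nonzero(red);print("red rows",ys.min(),ys.max(),"cols",xs.min(),xs.max(),"near tips",ray(c,[(xs.mean(),ys.max())],.024))
E
python3 tick.py w12
python3 - <<'E'
from h import *
from plant import vision,readout
# w10 reference: same wrist orientation, TCP differs by (.0013,0,.0265)
c=vision.get_calibration("wrist");tcp=readout.observe()["tcp_pos"]
d=np.array([.53612697,.02269466,.09016151])-tcp
t=c["t"]-c["R"]@d
print("w10 ticks",ray(dict(mtx=c["mtx"],R=c["R"],t=t),[(298,q) for q in (133.4,169.93,213.6,263.8,283.1,324.2)],.024)[:,0].round(4))
E
```

```text
ticks x [0.6011 0.5842 0.5624 0.5347 0.5289] [131.  161.7 198.7 241.7 250.2]
red rows 30 63 cols 296 338 near tips [[0.63484941 0.02174944 0.024     ]]
w10 ticks [0.6008 0.5838 0.5617 0.5336 0.5219 0.4951]
```

The ticks put the stick 0.3 mm further in than at first touch, so it's still butted, and the cross is at about x = 0.645, y = 0.0217. Now I'll press down.

```bash
python3 -m creep '{"steps":[{"fingers":1,"tx":0,"ty":0,"tz":0.25,"twist":0},{"fingers":1,"tx":0,"ty":0,"tz":0.2,"twist":0},{"fingers":1,"tx":0,"ty":0,"tz":0.1,"twist":0},{"fingers":1,"tx":0,"ty":0,"tz":0,"twist":0},{"fingers":1,"tx":0,"ty":0,"tz":0,"twist":0}]}'
python3 -m creep '{"steps":[{"fingers":1,"tx":0,"ty":0,"tz":0.05,"twist":0},{"fingers":1,"tx":0,"ty":0,"tz":0.03,"twist":0},{"fingers":1,"tx":0,"ty":0,"tz":0,"twist":0},{"fingers":1,"tx":0,"ty":0,"tz":0,"twist":0}]}'
python3 -m creep '{"steps":[{"fingers":1,"tx":0,"ty":0,"tz":0.03,"twist":0},{"fingers":1,"tx":0,"ty":0,"tz":0,"twist":0},{"fingers":1,"tx":0,"ty":0,"tz":0,"twist":0}]}'
```

```text
clock: 12.15
tcp_pos: [0.5373, 0.0227, 0.1]
orientation: [1.0, -0.011, -0.001, -0.0]
contact_force: [0.3, 0.2, 0.1]
opening: 0.0003
grip_force: 0.0
clock: 12.48
tcp_pos: [0.5378, 0.0226, 0.0984]
orientation: [1.0, -0.011, 0.0, 0.0]
contact_force: [-1.3, -0.9, 0.0]
opening: 0.0003
grip_force: 0.0
clock: 12.73
tcp_pos: [0.5378, 0.0227, 0.0974]
orientation: [1.0, -0.011, 0.0, -0.0]
contact_force: [-0.4, 1.0, -0.2]
opening: -0.0001
grip_force: 0.0
```

```bash
python3 -m creep '{"steps":[{"fingers":1,"tx":0,"ty":0,"tz":0.03,"twist":0},{"fingers":1,"tx":0,"ty":0,"tz":0.02,"twist":0},{"fingers":1,"tx":0,"ty":0,"tz":0,"twist":0},{"fingers":1,"tx":0,"ty":0,"tz":0,"twist":0}]}'
python3 -m creep '{"steps":[{"fingers":1,"tx":0,"ty":0,"tz":0.02,"twist":0},{"fingers":1,"tx":0,"ty":0,"tz":0,"twist":0},{"fingers":1,"tx":0,"ty":0,"tz":0,"twist":0}]}'
python3 tick.py w13
```

```text
clock: 13.07
tcp_pos: [0.5379, 0.0226, 0.0966]
orientation: [1.0, -0.011, 0.0, 0.0]
contact_force: [-1.8, 0.8, 5.6]
opening: 0.0001
grip_force: 2.8
clock: 13.32
tcp_pos: [0.538, 0.0227, 0.0966]
orientation: [1.0, -0.011, 0.0, 0.0]
contact_force: [-3.3, 1.0, 9.8]
opening: 0.0
grip_force: 4.9
ticks x [0.6011 0.5843 0.5624 0.5403] [135.7 170.1 211.5 249.8]
red rows 2 59 cols 291 343 near tips [[0.63453682 0.02171288 0.024     ]]
```

```bash
python3 -m creep '{"steps":[{"fingers":1,"tx":0,"ty":0,"tz":0.02,"twist":0},{"fingers":1,"tx":0,"ty":0,"tz":0,"twist":0},{"fingers":1,"tx":0,"ty":0,"tz":0,"twist":0},{"fingers":1,"tx":0,"ty":0,"tz":0,"twist":0},{"fingers":1,"tx":0,"ty":0,"tz":0,"twist":0}]}'
python3 rel.py w14 .024 '{"dl":((94,0),(155,303),.018),"dr":((558,0),(494,302),.018),"sl":((271,0),(284,240),.024),"sr":((365,0),(355,240),.024)}'
python3 tick.py w15
python3 -c "
from plant import arm,readout
s=readout.observe();print(s['contact_force'],s['tcp_pos'])
print(arm.hand_in())"
```

```text
clock: 13.78
tcp_pos: [0.538, 0.0226, 0.0966]
orientation: [1.0, -0.011, 0.0, 0.0]
contact_force: [-4.7, -0.1, 14.2]
opening: -0.0002
grip_force: 6.9
dl yaw -0.93 y at x=.45,.55,.6443: [0.1235 0.1219 0.1203] mad 0.0001
dr yaw -0.07 y at x=.45,.55,.6443: [-0.0829 -0.083  -0.0831] mad 0.0002
sl yaw -0.79 y at x=.45,.55,.6443: [0.0441 0.0427 0.0414] mad 0.0001
sr yaw 0.04 y at x=.45,.55,.6443: [0.002  0.002  0.0021] mad 0.0004
tcp [0.53796794 0.02263751 0.09660383] cross (array([0.64607533, 0.02138862, 0.024     ]), (np.float64(317.28800988875156), np.float64(29.92459826946848), 809)) toolyaw -1.25
ticks x [0.6011 0.5843 0.5624 0.5405] [135.7 170.2 211.5 249.5]
red rows 2 59 cols 291 343 near tips [[0.63454686 0.0217427  0.024     ]]
[-4.51585614 -0.22989485 14.77493207] [0.53794181 0.02264716 0.09659031]
the job is handed in; nothing more can be done
None
```

The job is handed in at about 14 s with no verdict returned: the stick is butted under the leaf, the cross measures within about 2 mm of the point under the bit, and the shut fingers press the stick down with about 14 N; one jam on the deck while sliding in was backed off.

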